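# Lean a sample bottle at 45 degrees, then lay it level in a V-notch cradle

## Task

Take the standing brown sample bottle and lean it cap-up in the 45-degree rest, its foot down on the stop, let go and leave it there for about two seconds so the sediment slides into the lower corner. Then take it again and lay it level on its side in the cradle, its straight body centred across both notches, and let go. Set it down gently, never let the cap dip clearly below level, and leave the jar, the vial and the dropper bottle where they stand.

Things in the scene. Friction and masses are not known exactly. Their poses are not given: they have to be found in the camera images.
- bottle: closed brown glass bottle with a white cap, 109 mm tall, 0.15 kg; straight round body 52 mm diameter from the foot to 70 mm up, then a conical shoulder to the 27 mm diameter cap (fixed). Origin: centre of its foot; z runs along the bottle's axis from foot to cap. Starts standing upright on the table
- bottle_mid (a point): point on the bottle's axis 35 mm above its foot: the middle of the straight body
- bottle_cap (a point): centre of the top of the cap, on the bottle's axis 109 mm from the foot
- rest: fixed angled rest: dark base plate 110 x 84 x 8 mm (x by y), an aluminium bar rising at 45 degrees toward its own -x with two red V saddles across it and an aluminium stop plate at its low end for the bottle's foot. Origin: centre of the base plate's underside, z up. A seated bottle's axis, foot to cap, points along (-0.707, 0, 0.707) in the rest's frame
- rest_seat (a point): where the centre of the foot of a seated bottle lies: at (30, 0, 45) mm in the rest's frame. The saddles, each 10 mm long and 48 mm wide with flanks sloping 30 degrees, are centred 10 and 53 mm up the bottle's axis from here; their upper edges lie 17 mm below that axis
- rest_cap (a point): where the top of the cap of a seated bottle lies: at (-47, 0, 122) mm in the rest's frame
- cradle: fixed level cradle: dark base plate 110 x 84 x 8 mm (x by y) with two upright red V saddles shaped as those of the rest, 10 mm long, centred at x = -18 and +18 mm. Origin: centre of the base plate's underside, z up. A bottle lying in it has its axis along the cradle's x (cap toward either end)
- cradle_axis (a point): point on the axis of a bottle lying in the cradle, midway between the saddles, 62 mm above the table; the saddles' upper edges lie 17 mm lower. bottle_mid belongs here
- jar: clear specimen jar with black lid, 50 mm diameter, 65 mm tall, origin at its foot; bystander
- vial: small capped vial, 22 mm diameter, 35 mm tall, origin at its foot; bystander
- dropper_bottle: small white-capped dropper bottle, 26 mm diameter, 47 mm tall, origin at its foot; bystander

How it is judged:
On the way:
1. the bottle stands released in the angled rest, leaning 45 degrees (within 5), foot on the stop, for 1.5 s (distance between bottle and rest_seat below 0.012 m and distance between bottle_cap and rest_cap below 0.015 m and angle between bottle's own z axis and vertical between 0.698 and 0.873 rad and contact force between the fingers and bottle below 0.1 N and linear speed of bottle below 0.02 m/s), for 1.5 s.
At the end, for the whole second after the job is handed in: The bottle lies released and at rest in both saddles of the cradle: level within 4 degrees, along the cradle's notches within 7 degrees, the middle of its straight body within 15 mm of the cradle's middle lengthwise and within 6 mm sideways and in height (x of bottle_mid in the frame of cradle_axis between -0.015 and 0.015 m and y of bottle_mid in the frame of cradle_axis between -0.006 and 0.006 m and z of bottle_mid in the frame of cradle_axis between -0.006 and 0.006 m and angle between bottle's own z axis and vertical between 1.501 and 1.641 rad and angle between the z axis of bottle and the x axis of cradle, either way round below 0.12 rad and linear speed of bottle below 0.01 m/s and contact force between the fingers and bottle below 0.1 N); the robot touches nothing.
It fails at once if the cap points more than 16 degrees below level (angle between bottle's own z axis and vertical above 1.85 rad).
It fails at once if the bottle is set down hard on the rest or the cradle (over 40 N) (contact force between bottle and rest above 40 N or contact force between bottle and cradle above 40 N).
It fails at once if the jar, the vial or the dropper bottle is shifted more than 15 mm (distance of any of jar, vial, dropper_bottle from where it was at the start of the episode above 0.015 m).
It also fails if it takes over 64 s, if anything falls off the work surface, if the arm or the gripper's body presses on something with over 40 N, if the wrist force passes 120 N, or if a joint passes its speed limit or range.

## Robot

A 6-joint arm with a two-finger parallel gripper is mounted at the origin on a cart in front of the work surface, level with it; the furniture and walls round the work are solid. World frame = base frame: x ahead of the robot, y to its left, z up, the work surface at z = 0. Lengths are in m, angles in rad, forces in N, time in s.
With the tool pointing down it reaches from about 0.3 to 0.875 m from the base axis. Payload 4.2 kg.
Tool frame: the origin (TCP) lies midway between the tips of the shut fingers; the grasp point (between the pads) lies grasp_offset behind it (grasp_offset is the distance from the TCP to the grasp point, in m); z points along the fingers, y is the line along which they close (so a half turn about z gives the same grasp; the last joint's range is limited). The gripper opens to 85 mm and grips with 20 to 120 N. Pads are 22 mm wide; open, the fingers measure 114 mm over their backs; the gripper's body (76 mm by 85 mm) begins 54 mm behind the grasp point. The pads swing forward as they close: fully open they stand 13 mm farther back than shut.
Start: joints at [-0.02, 0.32, 1.565, -0, 1.257, -0.02], TCP at [0.575, 0, 0.231] pointing down, gripper open.
Joint ranges: [-3.11, 3.11], [-0.84, 2.01], [0.21, 2.61], [-1.34, 4.49], [0.05, 2.63], [-2.56, 2.56]. Speed limits (rad/s): [2.57, 2.57, 3.14, 3.14, 3.14, 3.14].

## Interface

Orientations are given as a rotation vector (axis times angle).
In Python, from workcell import * gives the robot as it stands. The module is installed in compiled form; this text tells all that it offers.
- The arm moves only by the tool drive_tool, never from a script. Its argument "series" is a list of rows, each an object of numbers: "gripper": the closure, from -1 (fully open) to 1 (shut); "tx", "ty", "tz": the shift along the tool's x, y, z in mm; "turn": the turn about the tool's z in rad. A call has exactly 10 rows; each row is the pose to reach, as a shift and turn from the pose commanded when the call began, along the tool's axes at that moment; what a row does not reach only later rows make up. A row lasts 1/8 s, in which the tool goes at most 62.5 mm and 10.7 degrees, less where a joint would pass 70% of its speed; a pose out of reach is approached as far as the arm can. A call with a gripper value outside its range is refused whole. The fingers move at their own pace and stop on an object; the grip force is fixed at half the most. Time passes only in rows, so rows that repeat a pose let the fingers close, or fill a call up. It gives the time, the measured TCP pose, the force, the opening and the grip force at its end, in the units of the state.
- state(): the state, without advancing time (a new reading comes with each control period).
- snapshot(name): name is "scene" or "side" or "wrist"; returns a dict with "img" (480x640x3 uint8, red, green, blue), "fx", "fy", "cx", "cy" (pixels), "k1" (the pictures are not rectified: a ray, as slopes to the right and down, at radius r is drawn at 1 + k1 r^2 times it, then the intrinsics apply), "cam_to_world" (4x4, takes a point from camera to world coordinates). Camera axes: x right, y down, z forward; pixel columns grow to the right and rows downward; lengths in m; the calibration is good to about 2 mm. A picture is of the moment at which its call begins. There is no depth.
- job_done(): hands the job in; it is judged then, once.
Trained networks look in a picture, given as the dict that the camera call returned (one of the last four; its "shot" number tells which), for a name from the list of things; names that differ only in an ending like _2 or _b are one class to them, and where a whole thing is asked for, a point or a joint stands for the part that bears it (a point fixed in the world has none). Each returns a list of dicts, best first, with "confidence" (0 to 1); they miss things now and then, are a little off and sometimes report something else, mostly with a low value. They report only what shows in the picture. A call takes as long as a camera call.
- search_frame(label, picture): "point" ([column, row] in pixels, amid what is visible of it).
- tip_of(label, picture): "point" ([column, row] in pixels: a listed point, or the origin of a listed thing).
The state is a dict: "t": time; "joint_positions": joint angles; "joint_vel": joint speeds; "joint_efforts": joint torques, N m; "position": TCP position; "tcp_rot": TCP orientation; "contact_force": force on the tool from outside, world axes, zero at the start; "moment": the same for the moment, N m; "finger_gap": opening from 0.0 (shut) to 1.0 (fully open); "finger_force": force on a finger pad.
Only numpy, scipy, OpenCV 4.12 (cv2) and the standard library are available. Lean on these libraries where they do the work, as an engineer would, in place of code of your own. Each camera call takes 0.05 s, during which the arm holds its last target. There are 200 camera calls.

## Working session

There is one attempt and no reset: what is moved stays moved. The work goes in short steps, Python scripts to look and compute and a tool call to move; the robot and the scene stay as the last step left them, time stands still between calls to the robot, and variables do not carry over. Pictures are saved under pics/ and viewed, at most 10 in all, crops included, and the job is handed in when it is done.

Besides the shell and the picture viewer there is one more tool, called as a command line: name --argument value ..., lists and objects as JSON in quotes. drive_tool: Moves the arm, as the interface text tells. Its arguments: {"type":"object","properties":{"series":{"type":"array"}},"required":["series"]}

```bash
mkdir -p pics
cat > h.py <<'E'
from workcell import *
import numpy as np, cv2
from scipy.optimize import least_squares
def ray(s,p):
    x=(p[0]-s['cx'])/s['fx']; y=(p[1]-s['cy'])/s['fy']; u=np.array([x,y]); v=u.copy()
    for _ in range(20): v=u/(1+s['k1']*(v@v))
    T=np.array(s['cam_to_world']); d=T[:3,:3]@np.r_[v,1]; return T[:3,3],d/np.linalg.norm(d)
def proj(s,P):
    T=np.array(s['cam_to_world']); c=T[:3,:3].T@(np.array(P)-T[:3,3]); v=c[:2]/c[2]; v=v*(1+s['k1']*(v@v))
    return np.array([s['fx']*v[0]+s['cx'],s['fy']*v[1]+s['cy']])
def atz(s,p,z):
    o,d=ray(s,p); return o+d*(z-o[2])/d[2]
def tri(obs):
    A=np.zeros((3,3));b=np.zeros(3);R=[ray(s,p) for s,p in obs]
    for o,d in R: M=np.eye(3)-np.outer(d,d);A+=M;b+=M@o
    X=np.linalg.solve(A,b); return X,max(np.linalg.norm((np.eye(3)-np.outer(d,d))@(X-o)) for o,d in R)
def save(s,n,crop=None,k=1):
    im=s['img'][:,:,::-1]
    if crop: a,b,c,d=crop; im=im[b:d,a:c]
    cv2.imwrite('pics/'+n+'.png',cv2.resize(im,None,fx=k,fy=k))
E
python3 - <<'E'
from h import *
np.set_printoptions(precision=3,suppress=True)
print(state(),grasp_offset if 'grasp_offset' in globals() else '')
S={n:snapshot(n) for n in('scene','side','wrist')}
for n,s in S.items(): save(s,n+'0'); print(n,np.array(s['cam_to_world'])[:3,3],s['fx'])
for l in ['bottle','bottle_mid','bottle_cap','rest','rest_seat','rest_cap','cradle','cradle_axis','jar','vial','dropper_bottle']:
    obs=[]
    for n,s in S.items():
        r=tip_of(l,s)[:2]; print(l,n,[(np.round(q['point'],1).tolist(),round(q['confidence'],2)) for q in r])
        if r and r[0]['confidence']>.5: obs.append((s,r[0]['point']))
    if len(obs)>1: print('   ->',*tri(obs))
E
```

```text
{'t': 0.0, 'joint_positions': array([-0.02 ,  0.32 ,  1.566, -0.   ,  1.257, -0.02 ]), 'joint_vel': array([ 0.   , -0.001, -0.002, -0.002, -0.001,  0.   ]), 'joint_efforts': array([  0.001, -41.553, -23.416,  -0.   ,   0.008,   0.   ]), 'position': array([0.575, 0.   , 0.23 ]), 'tcp_rot': array([-2.22 , -2.221,  0.002]), 'contact_force': array([ 0.427, -0.064, -0.799]), 'moment': array([ 0.032, -0.017,  0.024]), 'finger_force': 0.0, 'finger_gap': 1.0020972771407337} 0.0187
scene [-0.435  0.365  0.708] 612.9335015704006
side [ 0.021 -0.771  0.441] 511.1300772537307
wrist [0.575 0.069 0.373] 393.5592104783322
bottle scene []
bottle side [([373.9, 284.9], 0.69)]
bottle wrist [([343.6, 374.6], 0.7)]
   -> [ 0.601 -0.185  0.002] 0.0016047574896594784
bottle_mid scene []
bottle_mid side [([374.1, 267.9], 0.66)]
bottle_mid wrist [([347.0, 397.5], 0.93)]
   -> [ 0.601 -0.185  0.037] 0.0005566200777766711
bottle_cap scene []
bottle_cap side [([375.9, 230.2], 0.69), ([274.9, 240.8], 0.65)]
bottle_cap wrist []
rest scene [([408.2, 277.5], 0.92)]
rest side [([347.1, 340.5], 0.82), ([273.8, 244.1
[... 400 characters left out ...]
55 -0.121 -0.   ] 0.0011469138158674307
cradle_axis scene []
cradle_axis side [([288.7, 261.4], 0.61)]
cradle_axis wrist [([188.9, 354.1], 0.59)]
   -> [ 0.459 -0.121  0.064] 0.0008145082774430987
jar scene [([265.1, 283.5], 0.73)]
jar side [([317.4, 254.4], 0.92)]
jar wrist [([332.7, 239.6], 0.86)]
   -> [ 0.588 -0.029  0.003] 0.0059518129405092554
vial scene [([398.7, 309.4], 0.69)]
vial side [([275.4, 335.3], 0.62)]
vial wrist []
   -> [ 0.37  -0.217  0.   ] 0.000808920769934265
dropper_bottle scene []
dropper_bottle side [([273.8, 240.2], 0.72), ([373.0, 266.7], 0.58)]
dropper_bottle wrist [([315.3, 106.4], 0.88), ([189.2, 353.4], 0.26)]
   -> [ 0.568  0.092 -0.   ] 0.0023773092161486994
```

Run:
```python
import cv2,numpy as np
a=cv2.imread('pics/scene0.png')[200:400,220:540];b=cv2.imread('pics/side0.png')[200:400,220:540]
cv2.imwrite('pics/two.png',np.vstack([cv2.resize(x,(480*1,300)) if 0 else cv2.resize(x[:,:],(480,300)) for x in(a,b)]))
```

```text
(no output)
```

View pics/two.png

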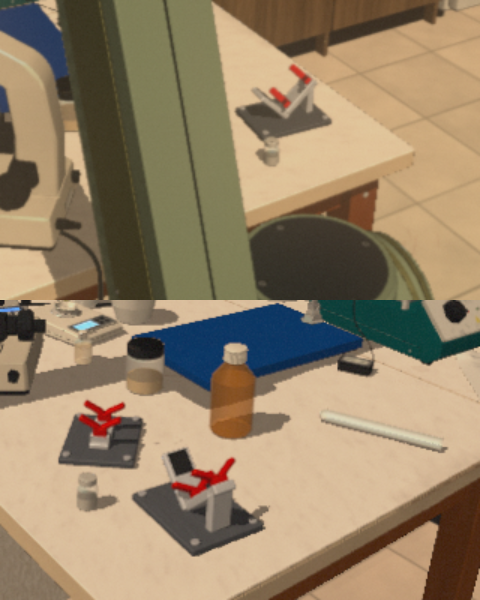

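View pics/wrist0.png

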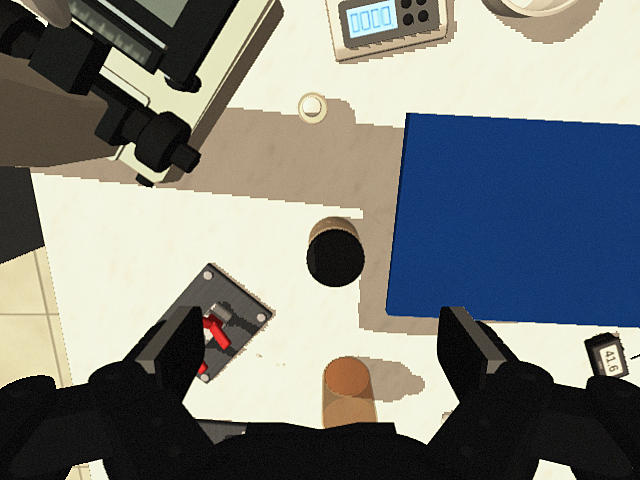

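drive_tool --series '[{"gripper": -1,"tx": -50,"ty": -10,"tz": -30,"turn": 0},{"gripper": -1,"tx": -100,"ty": -20,"tz": -60,"turn": 0},{"gripper": -1,"tx": -150,"ty": -40,"tz": -60,"turn": 0},{"gripper": -1,"tx": -200,"ty": -60,"tz": -60,"turn": 0},{"gripper": -1,"tx": -250,"ty": -75,"tz": -60,"turn": 0},{"gripper": -1,"tx": -290,"ty": -75,"tz": -60,"turn": 0},{"gripper": -1,"tx": -320,"ty": -75,"tz": -60,"turn": 0},{"gripper": -1,"tx": -320,"ty": -75,"tz": -60,"turn": 0},{"gripper": -1,"tx": -320,"ty": -75,"tz": -60,"turn": 0},{"gripper": -1,"tx": -320,"ty": -75,"tz": -60,"turn": 0}]'

```text
t: 3.05
position: [0.5001, -0.3189, 0.2915]
tcp_rot: [-2.22, -2.223, -0.001]
contact_force: [-0.8, 0.6, 0.3]
finger_gap: 1.001
finger_force: 0.0
```

Run:
```python
from h import *
np.set_printoptions(precision=4,suppress=True)
q=state();print(q['position'],q['tcp_rot'],q['contact_force'])
S={n:snapshot(n) for n in('scene','side','wrist')}
save(S['wrist'],'wrist1')
for l in ['bottle','bottle_mid','bottle_cap','rest','rest_seat','rest_cap','cradle','cradle_axis','vial','jar','dropper_bottle']:
    obs=[]
    for n,s in S.items():
        r=tip_of(l,s)[:2]; print(l,n,[(np.round(q['point'],1).tolist(),round(q['confidence'],2)) for q in r])
        if r and r[0]['confidence']>.5: obs.append((s,r[0]['point']))
    if len(obs)>1: print('   ->',*tri(obs))
```

```text
[ 0.5001 -0.3189  0.2915] [-2.22   -2.2228 -0.0006] [-0.7824  0.5813  0.3358]
bottle scene []
bottle side [([368.9, 283.7], 0.97)]
bottle wrist [([420.2, 63.3], 0.7)]
   -> [ 0.5978 -0.1815  0.0047] 0.003236400256609827
bottle_mid scene []
bottle_mid side [([374.1, 268.6], 0.66)]
bottle_mid wrist [([428.5, 58.0], 0.84), ([276.1, 176.2], 0.72)]
   -> [ 0.6007 -0.184   0.0354] 0.00028744220820502956
bottle_cap scene []
bottle_cap side [([378.5, 230.5], 0.86)]
bottle_cap wrist [([453.1, 43.6], 0.75)]
   -> [ 0.6002 -0.1871  0.1102] 0.0011986781879727167
rest scene [([407.9, 278.2], 0.93)]
rest side [([346.5, 343.7], 0.9), ([373.3, 285.8], 0.19)]
rest wrist [([276.2, 178.6], 0.72)]
   -> [ 0.45   -0.2964  0.0006] 0.004324150144223158
rest_seat scene [([398.7, 261.7], 0.79)]
rest_seat side [([338.2, 309.0], 0.58)]
rest_seat wrist [([271.8, 148.7], 0.79), ([275.9, 175.7], 0.68)]
   -> [ 0.452  -0.2677  0.0474] 0.003415838506129879
rest_cap scene []
rest_cap side []
rest_cap wrist []
cradle scene []
cradle side [([288.5, 292.6], 0.6)]
cradle wrist [([451.7, 45.0], 0.7)]
   -> [ 0.555  -0.1282 -0.0046] 0.0850129084117204
cradle_axis scene []
cradle_axis side [([289.7, 263.4], 0.88)]
cradle_axis wrist []
vial scene [([402.2, 310.1], 0.59)]
vial side [([276.7, 338.4], 0.62)]
vial wrist [([193.9, 105.0], 0.91)]
   -> [ 0.3679 -0.2233 -0.0015] 0.0014870431961543586
jar scene [([265.5, 284.4], 0.77)]
jar side [([316.0, 255.6], 0.92)]
jar wrist []
   -> [ 0.5886 -0.0256 -0.0009] 0.004002712762371533
dropper_bottle scene []
dropper_bottle side [([274.5, 240.0], 0.55)]
dropper_bottle wrist []
```

View pics/wrist1.png

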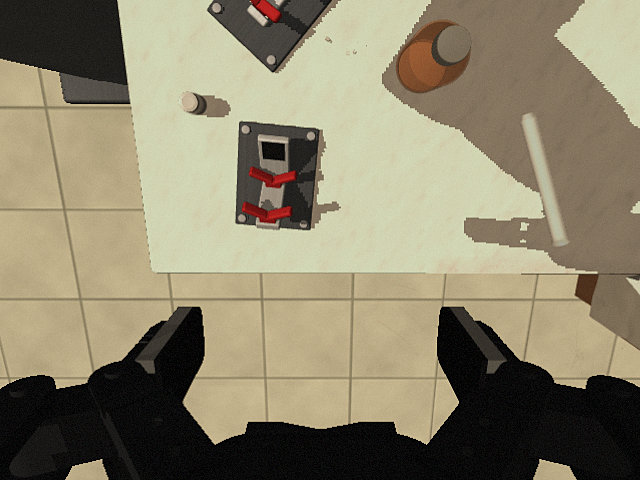

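Run:
```python
from h import *
np.set_printoptions(precision=4,suppress=True)
s=snapshot('wrist'); s0=dict(s); T=np.array(s['cam_to_world']).copy(); T[:3,3]+=[0.0749,0.3189,-0.0611]; s0['cam_to_world']=T
def rep(s,px,n):
    P=np.array([atz(s,p,.008) for p in px]); print(n,P[:,:2].tolist())
    for i in range(len(P)-1):
        d=P[i+1]-P[i]; print('  len',np.linalg.norm(d),'yaw',np.degrees(np.arctan2(d[1],d[0])))
    return P
P=rep(s,[(242,121),(320,128),(312,230),(236,224),(242,121)],'rest'); print('centre',P[:4].mean(0))
print('screws',[atz(s,p,.009)[:2] for p in [(245,128),(312,135),(304,224),(241,217)]])
P=rep(s0,[(210,263),(274,313),(207,383)],'cradle'); print('centre',(P[0]+P[2])/2)
P=rep(s,[(207,9),(273,72),(333,0)],'cradle w1')
for l in('cradle','rest','bottle'):print(search_frame(l,s)[:2])
save(s,'rest',(225,110,335,240),4)
```

```text
rest [[0.4191571699861449, -0.24023353412524434], [0.49974547125140684, -0.24707990005766084], [0.4909055378910514, -0.35610281883453976], [0.4066557596548131, -0.34934228611771645], [0.4191571699861449, -0.24023353412524434]]
  len 0.0808785943702113 yaw -4.855893775250009
  len 0.1093807169497689 yaw -94.63558729314384
  len 0.08452058882586286 yaw 175.41219212774496
  len 0.10982260706078287 yaw 83.46369505341566
centre [ 0.4541 -0.2982  0.008 ]
screws [array([ 0.4221, -0.2472]), array([ 0.4914, -0.2541]), array([ 0.4821, -0.349 ]), array([ 0.4128, -0.3412])]
cradle [[0.467373359268493, -0.05536301073784344], [0.5282177602287642, -0.10874974566280005], [0.4540120734231518, -0.19074005177541936]]
  len 0.0809455656238304 yaw -41.26470261414598
  len 0.11058433094581555 yaw -132.1468084601974
centre [ 0.4607 -0.1231  0.008 ]
cradle w1 [[0.39108808859434996, -0.13756068701139354], [0.45269073451897396, -0.193396837974339], [0.5120935371511325, -0.12977330406832788]]
  len 0.08314181703133164 yaw -42.18891298374893
  len 0.08704393733767174 yaw 46.9649067312981
[{'point': [265.0, 18.4], 'confidence': 0.83}]
[{'point': [274.4, 173.0], 'confidence': 0.67}]
[{'point': [435.7, 56.8], 'confidence': 0.68}]
```

View pics/rest.png

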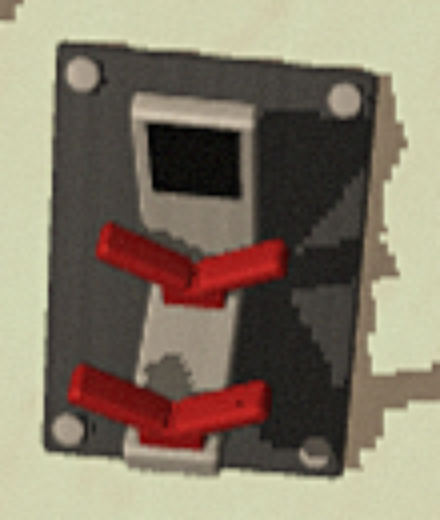

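Run:
```python
from h import *
np.set_printoptions(precision=4,suppress=True)
s=snapshot('wrist'); O=np.array([.452,-.2975,0]); y=np.radians(84.5); X=np.array([np.cos(y),np.sin(y),0]);Y=np.array([-X[1],X[0],0])
# front face plane of stop: contains seat, normal a=(-.707,0,.707)
a=-.7071*X+np.array([0,0,.7071]); n=.7071*X+np.array([0,0,.7071]); S=O+.03*X+np.array([0,0,.045])
for th in (0,-.006):
  for p in [(273.5,140),(273.5,136),(273.5,134.5),(259,134.5),(289,136)]:
    o,d=ray(s,p); P0=S+th*a; P=o+d*((P0-o)@a)/(d@a); q=P-O; print(th,p,'rest frame',q@X*1e3,q@Y*1e3,q[2]*1e3,'t',(P-S)@n*1e3)
print(state()['position'])
```

```text
0 (273.5, 140) rest frame 39.50593669351485 -0.6940672378643183 54.50593669351489 t 13.443295671968736
0 (273.5, 136) rest frame 43.17580081225335 -0.8812187132674056 58.17580081225338 t 18.63321750868871
0 (273.5, 134.5) rest frame 44.528730807549046 -0.9502233742792981 59.52873080754911 t 20.546531108035918
0 (259, 134.5) rest frame 43.21100144931809 12.470419134561515 58.21100144931807 t 18.682998249625637
0 (289, 136) rest frame 44.584609356326055 -15.190475019050638 59.58460935632615 t 20.625554551716377
-0.006 (273.5, 140) rest frame 39.2337181039348 0.29812968477152907 45.748518103934764 t 7.058439222584576
-0.006 (273.5, 136) rest frame 42.98833227771895 0.10665622432235611 49.50313227771891 t 12.368214587150124
-0.006 (273.5, 134.5) rest frame 44.37250617956394 0.03605800326845725 50.88730617956394 t 14.32571331913933
-0.006 (259, 134.5) rest frame 43.02434582115637 13.766630295494256 49.53914582115632 t 12.419144940279311
-0.006 (289, 136) rest frame 44.429675160338256 -14.533051079192878 50.944475160338285 t 14.406561691750392
[ 0.5    -0.32    0.2913]
```

drive_tool --series '[{"gripper": -1,"tx": 50,"ty": 40,"tz": 30,"turn": 0.05},{"gripper": -1,"tx": 100,"ty": 80,"tz": 60,"turn": 0.096},{"gripper": -1,"tx": 134.5,"ty": 100.5,"tz": 90,"turn": 0.096},{"gripper": -1,"tx": 134.5,"ty": 100.5,"tz": 110,"turn": 0.096},{"gripper": -1,"tx": 134.5,"ty": 100.5,"tz": 145,"turn": 0.096},{"gripper": -1,"tx": 134.5,"ty": 100.5,"tz": 185,"turn": 0.096},{"gripper": -1,"tx": 134.5,"ty": 100.5,"tz": 220,"turn": 0.096},{"gripper": -1,"tx": 134.5,"ty": 100.5,"tz": 240,"turn": 0.096},{"gripper": -1,"tx": 134.5,"ty": 100.5,"tz": 246,"turn": 0.096},{"gripper": -1,"tx": 134.5,"ty": 100.5,"tz": 246,"turn": 0.096}]'

```text
t: 6.35
position: [0.6008, -0.1856, 0.0456]
tcp_rot: [2.325, 2.112, 0.0]
contact_force: [0.3, -0.5, 0.4]
finger_gap: 1.0
finger_force: 0.0
```

drive_tool --series '[{"gripper": -0.4,"tx": 0,"ty": 0,"tz": 0,"turn": 0},{"gripper": 0,"tx": 0,"ty": 0,"tz": 0,"turn": 0},{"gripper": 0.4,"tx": 0,"ty": 0,"tz": 0,"turn": 0},{"gripper": 1,"tx": 0,"ty": 0,"tz": 0,"turn": 0},{"gripper": 1,"tx": 0,"ty": 0,"tz": 0,"turn": 0},{"gripper": 1,"tx": 0,"ty": 0,"tz": 0,"turn": 0},{"gripper": 1,"tx": 0,"ty": 0,"tz": 0,"turn": 0},{"gripper": 1,"tx": 0,"ty": 0,"tz": 0,"turn": 0},{"gripper": 1,"tx": 0,"ty": 0,"tz": 0,"turn": 0},{"gripper": 1,"tx": 0,"ty": 0,"tz": 0,"turn": 0}]'

```text
t: 7.6
position: [0.6013, -0.1857, 0.0468]
tcp_rot: [2.324, 2.111, 0.002]
contact_force: [-0.8, 0.7, 6.4]
finger_gap: 0.585
finger_force: 63.0
```

drive_tool --series '[{"gripper": 1,"tx": 0,"ty": 0,"tz": -15,"turn": 0},{"gripper": 1,"tx": 0,"ty": 0,"tz": -40,"turn": 0},{"gripper": 1,"tx": 0,"ty": -10,"tz": -60,"turn": 0},{"gripper": 1,"tx": -10,"ty": -40,"tz": -65,"turn": 0},{"gripper": 1,"tx": -25,"ty": -75,"tz": -65,"turn": 0},{"gripper": 1,"tx": -35,"ty": -110,"tz": -65,"turn": 0},{"gripper": 1,"tx": -42,"ty": -130,"tz": -60,"turn": 0},{"gripper": 1,"tx": -47.6,"ty": -138,"tz": -50,"turn": 0},{"gripper": 1,"tx": -47.6,"ty": -138,"tz": -44,"turn": 0},{"gripper": 1,"tx": -47.6,"ty": -138,"tz": -42,"turn": 0}]'

```text
t: 8.85
position: [0.4592, -0.2196, 0.0868]
tcp_rot: [-2.325, -2.112, -0.0]
contact_force: [-0.3, 0.4, -1.4]
finger_gap: 0.583
finger_force: 62.7
```

Run:
```python
from h import *
np.set_printoptions(precision=4,suppress=True)
q=state();print(q['position'],q['contact_force'],q['finger_gap'],q['finger_force'])
S={n:snapshot(n) for n in('scene','side')}
save(S['side'],'side2',(220,180,440,380),3)
for l in ['bottle','bottle_mid','bottle_cap','rest_seat','rest']:
    obs=[]
    for n,s in S.items():
        r=tip_of(l,s)[:1]; print(l,n,[(np.round(q['point'],1).tolist(),round(q['confidence'],2)) for q in r])
        if r and r[0]['confidence']>.3: obs.append((s,r[0]['point']))
    if len(obs)>1: print('   ->',*tri(obs))
```

```text
[ 0.4592 -0.2196  0.0868] [-0.3032  0.3946 -1.4249] 0.5830165098244523 62.734140921907056
bottle scene [([378.0, 271.7], 0.6)]
bottle side [([321.4, 297.4], 0.76)]
   -> [ 0.4539 -0.2206  0.0408] 0.0008458598362284199
bottle_mid scene [([374.4, 256.7], 0.61)]
bottle_mid side [([324.5, 276.6], 0.71)]
   -> [ 0.4623 -0.2162  0.0733] 0.0007882493403793971
bottle_cap scene [([380.5, 223.1], 0.89)]
bottle_cap side [([323.5, 233.0], 0.86)]
   -> [ 0.4533 -0.2225  0.1517] 0.0001434159993039073
rest_seat scene [([398.5, 264.9], 0.65)]
rest_seat side [([340.3, 310.8], 0.87)]
   -> [ 0.4522 -0.2699  0.0423] 6.554265989332583e-05
rest scene [([406.4, 276.5], 0.77)]
rest side [([347.0, 343.8], 0.64)]
   -> [ 0.4508 -0.2936  0.002 ] 0.0047081845156767745
```

View pics/side2.png

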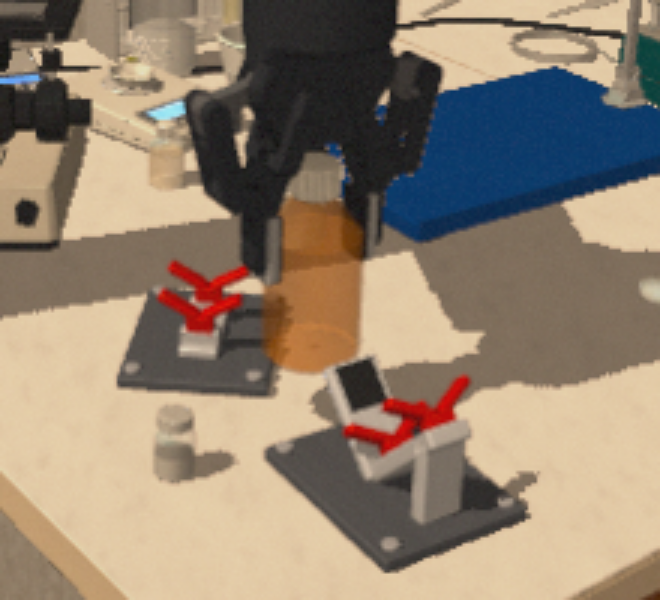

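drive_tool --series '[{"gripper": 1,"tx": -4,"ty": -1.5,"tz": 0,"turn": 0},{"gripper": 1,"tx": -7,"ty": -1.5,"tz": 0,"turn": 0},{"gripper": 1,"tx": -9,"ty": -1.5,"tz": -0.5,"turn": 0},{"gripper": 1,"tx": -11,"ty": -1.5,"tz": -1.5,"turn": 0},{"gripper": 1,"tx": -13,"ty": -1.5,"tz": -2.3,"turn": 0},{"gripper": 1,"tx": -15,"ty": -1.5,"tz": -3,"turn": 0},{"gripper": 1,"tx": -17,"ty": -1.5,"tz": -3.7,"turn": 0},{"gripper": 1,"tx": -19,"ty": -1.5,"tz": -4.3,"turn": 0},{"gripper": 1,"tx": -21,"ty": -1.5,"tz": -4.8,"turn": 0},{"gripper": 1,"tx": -23,"ty": -1.5,"tz": -5.2,"turn": 0}]'

```text
t: 10.7
position: [0.4548, -0.2403, 0.092]
tcp_rot: [-2.324, -2.108, -0.004]
contact_force: [2.7, 6.6, -2.3]
finger_gap: 0.584
finger_force: 62.7
```

```bash
cat > look.py <<'E'
from h import *
import sys
np.set_printoptions(precision=4,suppress=True)
q=state();print(q['t'],q['position'],q['contact_force'],q['finger_gap'],q['finger_force'])
S={n:snapshot(n) for n in('scene','side')}
if len(sys.argv)>1: save(S['side'],sys.argv[1],(220,180,440,380),3)
R={}
for l in ['bottle','bottle_mid','bottle_cap']:
    obs=[]
    for n,s in S.items():
        r=tip_of(l,s)[:1]
        if r and r[0]['confidence']>.3: obs.append((s,r[0]['point']))
    if len(obs)>1: R[l],e=tri(obs); print(l,R[l],round(e,4))
def tilt(a,b):
    if a in R and b in R:
        d=R[b]-R[a]; print(a,b,'tilt',np.degrees(np.arctan2(np.hypot(*d[:2]),d[2])),'yaw',np.degrees(np.arctan2(d[1],d[0])),'len',np.linalg.norm(d))
tilt('bottle','bottle_cap');tilt('bottle_mid','bottle_cap');tilt('bottle','bottle_mid')
E
python3 look.py
```

```text
10.7 [ 0.4548 -0.2403  0.092 ] [ 2.668   6.5652 -2.3257] 0.5844205868033221 62.73015678918455
bottle [ 0.4539 -0.222   0.0447] 0.0053
bottle_mid [ 0.456  -0.2288  0.0784] 0.0019
bottle_cap [ 0.4528 -0.25    0.1525] 0.0013
bottle bottle_cap tilt 14.60559787972869 yaw -92.24625147564771 len 0.11133863674858452
bottle_mid bottle_cap tilt 16.136846423314285 yaw -98.40697796582023 len 0.07715027044517506
bottle bottle_mid tilt 11.983156248949317 yaw -73.43903879162838 len 0.034379249137126935
```

drive_tool --series '[{"gripper": 1,"tx": -3.5,"ty": 0,"tz": -0.6,"turn": 0},{"gripper": 1,"tx": -7,"ty": 0,"tz": -0.9,"turn": 0},{"gripper": 1,"tx": -10.5,"ty": 0,"tz": -1.1,"turn": 0},{"gripper": 1,"tx": -14,"ty": 0,"tz": -1.1,"turn": 0},{"gripper": 1,"tx": -17.5,"ty": 0,"tz": -0.7,"turn": 0},{"gripper": 1,"tx": -21,"ty": 0,"tz": -0.2,"turn": 0},{"gripper": 1,"tx": -24.5,"ty": 0,"tz": 0.4,"turn": 0},{"gripper": 1,"tx": -28,"ty": 0,"tz": 1.2,"turn": 0},{"gripper": 1,"tx": -31,"ty": 0,"tz": 2,"turn": 0},{"gripper": 1,"tx": -33,"ty": 0,"tz": 2.6,"turn": 0}]'

```text
t: 12.35
position: [0.4518, -0.2738, 0.0904]
tcp_rot: [-2.325, -2.109, -0.004]
contact_force: [0.6, 6.8, 4.3]
finger_gap: 0.585
finger_force: 61.9
```

```bash
python3 look.py side3
```

```text
12.35 [ 0.4518 -0.2738  0.0904] [0.5853 6.8251 4.318 ] 0.5852421096079989 61.93905721505871
bottle [ 0.4487 -0.2289  0.0628] 0.0022
bottle_mid [ 0.4533 -0.2496  0.0854] 0.0033
bottle_cap [ 0.4521 -0.2997  0.135 ] 0.0018
bottle bottle_cap tilt 44.507753165936066 yaw -87.24066136660014 len 0.10119397921653561
bottle_mid bottle_cap tilt 45.3038955701391 yaw -91.3871769485534 len 0.07057160312481714
bottle bottle_mid tilt 43.27805058012097 yaw -77.39616815899211 len 0.030947355649369658
```

View pics/side3.png

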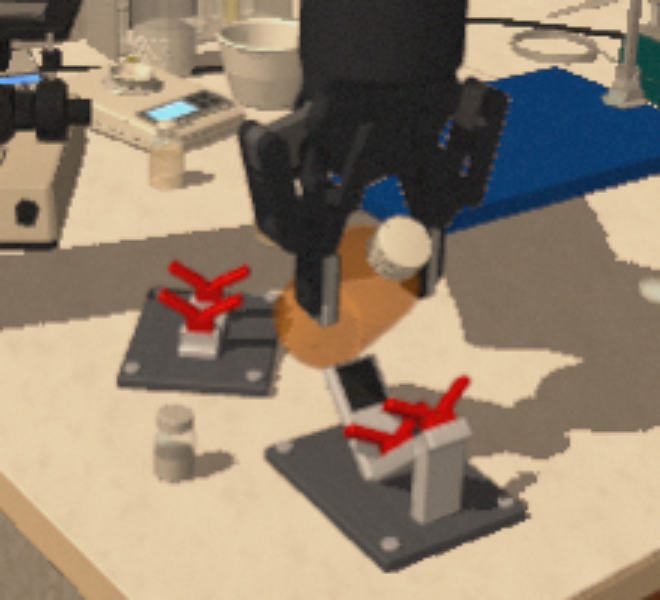

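drive_tool --series '[{"gripper": 1,"tx": 0,"ty": 0,"tz": -10,"turn": 0},{"gripper": 1,"tx": 0,"ty": 0,"tz": -28,"turn": 0},{"gripper": 1,"tx": -6,"ty": 0,"tz": -28,"turn": 0},{"gripper": 1,"tx": -14,"ty": 0.5,"tz": -20,"turn": 0},{"gripper": 1,"tx": -21,"ty": 0.5,"tz": -9,"turn": 0},{"gripper": 1,"tx": -27,"ty": 0.5,"tz": -3,"turn": 0},{"gripper": 1,"tx": -32,"ty": 0.5,"tz": 2,"turn": 0},{"gripper": 1,"tx": -36,"ty": 0.5,"tz": 6,"turn": 0},{"gripper": 1,"tx": -38.5,"ty": 0.5,"tz": 9,"turn": 0},{"gripper": 1,"tx": -38.5,"ty": 0.5,"tz": 9,"turn": 0}]'

```text
t: 14.0
position: [0.4485, -0.3136, 0.0808]
tcp_rot: [-2.325, -2.112, -0.0]
contact_force: [0.0, 0.6, -1.7]
finger_gap: 0.584
finger_force: 62.4
```

```bash
python3 look.py side4
```

```text
14.0 [ 0.4485 -0.3136  0.0808] [ 0.0064  0.5513 -1.7376] 0.5843230980415114 62.426583384512924
bottle [ 0.4441 -0.2709  0.0513] 0.0034
bottle_mid [ 0.4514 -0.2865  0.0779] 0.0016
bottle_cap [ 0.448  -0.3408  0.1358] 0.0015
bottle bottle_cap tilt 39.644890541752424 yaw -86.80530601930506 len 0.1097233139201737
bottle_mid bottle_cap tilt 43.222079279374 yaw -93.51884566271374 len 0.0794531948261872
bottle bottle_mid tilt 32.878748487552876 yaw -65.08466403735466 len 0.031662118061129584
```

View pics/side4.png

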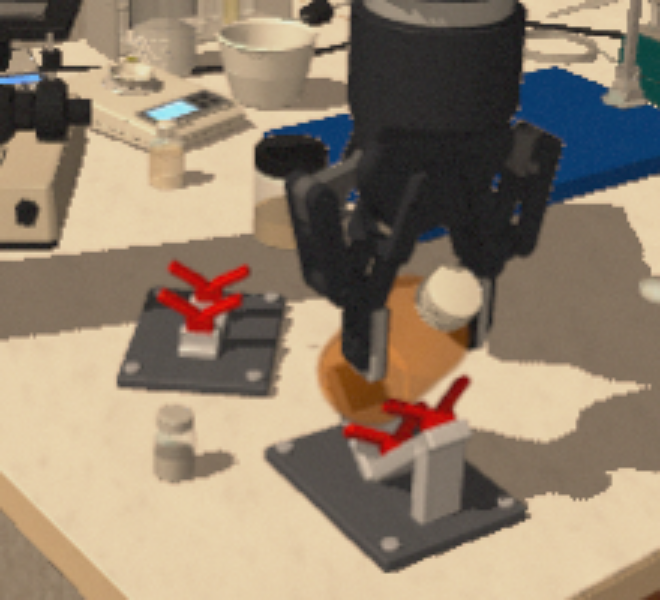

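drive_tool --series '[{"gripper": 1,"tx": 0.2,"ty": 0,"tz": 1,"turn": 0},{"gripper": 1,"tx": 0.4,"ty": 0,"tz": 1.5,"turn": 0},{"gripper": 1,"tx": 0.6,"ty": 0,"tz": 2,"turn": 0},{"gripper": 1,"tx": 0.8,"ty": 0,"tz": 2.5,"turn": 0},{"gripper": 1,"tx": 1,"ty": 0,"tz": 3,"turn": 0},{"gripper": 1,"tx": 1.2,"ty": 0,"tz": 3.5,"turn": 0},{"gripper": 1,"tx": 1.4,"ty": 0,"tz": 4,"turn": 0},{"gripper": 1,"tx": 1.6,"ty": 0,"tz": 4.5,"turn": 0},{"gripper": 1,"tx": 1.8,"ty": 0,"tz": 5,"turn": 0},{"gripper": 1,"tx": 1.8,"ty": 0,"tz": 5,"turn": 0}]'

```text
t: 15.65
position: [0.4488, -0.313, 0.0769]
tcp_rot: [2.323, 2.112, -0.002]
contact_force: [-3.5, -3.7, 5.7]
finger_gap: 0.585
finger_force: 63.2
```

drive_tool --series '[{"gripper": 1,"tx": 0,"ty": -0.5,"tz": 0,"turn": 0},{"gripper": 1,"tx": -0.3,"ty": -1,"tz": 0.3,"turn": 0},{"gripper": 1,"tx": -0.6,"ty": -1.2,"tz": 0.6,"turn": 0},{"gripper": 1,"tx": -0.9,"ty": -1.2,"tz": 0.9,"turn": 0},{"gripper": 1,"tx": -1.2,"ty": -1.2,"tz": 1.2,"turn": 0},{"gripper": 1,"tx": -1.5,"ty": -1.2,"tz": 1.5,"turn": 0},{"gripper": 1,"tx": -1.5,"ty": -1.2,"tz": 1.5,"turn": 0},{"gripper": 1,"tx": -1.5,"ty": -1.2,"tz": 1.5,"turn": 0},{"gripper": 1,"tx": -1.5,"ty": -1.2,"tz": 1.5,"turn": 0},{"gripper": 1,"tx": -1.5,"ty": -1.2,"tz": 1.5,"turn": 0}]'

```text
t: 16.9
position: [0.4486, -0.3137, 0.076]
tcp_rot: [2.324, 2.11, 0.002]
contact_force: [-0.6, -1.2, 9.0]
finger_gap: 0.584
finger_force: 63.3
```

```bash
python3 look.py
```

```text
16.9 [ 0.4486 -0.3137  0.076 ] [-0.5683 -1.1788  9.0388] 0.584298593088553 63.290374351199716
bottle [ 0.3851 -0.215   0.1077] 0.0129
bottle_mid [ 0.4479 -0.2888  0.0755] 0.0003
bottle_cap [ 0.4428 -0.3412  0.1268] 0.0012
bottle bottle_cap tilt 82.19651293019881 yaw -65.41120320238804 len 0.14009806121594226
bottle_mid bottle_cap tilt 45.761226716385636 yaw -95.52886803323892 len 0.07350834581219262
bottle bottle_mid tilt 108.41100546063487 yaw -49.58863682477756 len 0.1021468386039341
```

drive_tool --series '[{"gripper": -0.2,"tx": 0,"ty": 0,"tz": 0,"turn": 0},{"gripper": -0.25,"tx": 0,"ty": 0,"tz": 0,"turn": 0},{"gripper": -0.35,"tx": 0,"ty": 0,"tz": 0,"turn": 0},{"gripper": -0.5,"tx": 0,"ty": 0,"tz": 0,"turn": 0},{"gripper": -0.7,"tx": 0,"ty": 0,"tz": 0,"turn": 0},{"gripper": -1,"tx": 0,"ty": 0,"tz": 0,"turn": 0},{"gripper": -1,"tx": 0,"ty": 0,"tz": 0,"turn": 0},{"gripper": -1,"tx": 0,"ty": 0,"tz": 0,"turn": 0},{"gripper": -1,"tx": 0,"ty": 0,"tz": 0,"turn": 0},{"gripper": -1,"tx": 0,"ty": 0,"tz": 0,"turn": 0}]'

```text
t: 18.55
position: [0.4474, -0.3132, 0.0744]
tcp_rot: [2.325, 2.112, 0.0]
contact_force: [-0.8, -0.3, -0.8]
finger_gap: 1.003
finger_force: 0.0
```

```bash
python3 look.py side5
```

```text
18.55 [ 0.4474 -0.3132  0.0744] [-0.7686 -0.2605 -0.7638] 1.002898737627621 0.0
bottle [ 0.4467 -0.2675  0.0466] 0.0016
bottle_mid [ 0.4511 -0.2916  0.0709] 0.0007
bottle_cap [ 0.4486 -0.3437  0.1187] 0.0013
bottle bottle_cap tilt 46.62198395016784 yaw -88.5199155522285 len 0.10487496834788074
bottle_mid bottle_cap tilt 47.509395695161366 yaw -92.67540926571479 len 0.07076331780180363
bottle bottle_mid tilt 45.291127983513576 yaw -79.63381768603733 len 0.03444268110283554
```

View pics/side5.png

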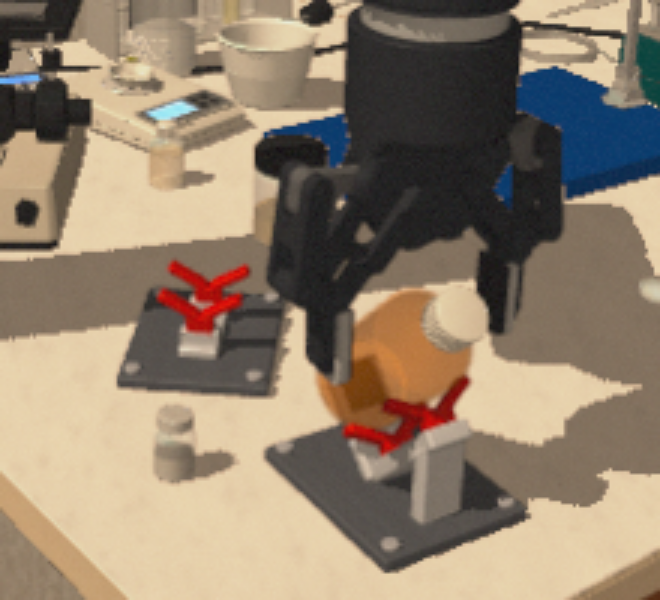

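drive_tool --series '[{"gripper": -1,"tx": 0,"ty": 0,"tz": 0,"turn": 0},{"gripper": -1,"tx": 0,"ty": 0,"tz": 0,"turn": 0},{"gripper": -1,"tx": 0,"ty": 0,"tz": 0,"turn": 0},{"gripper": -1,"tx": 0,"ty": 0,"tz": 0,"turn": 0},{"gripper": -1,"tx": 0,"ty": 0,"tz": 0,"turn": 0},{"gripper": -1,"tx": 0,"ty": 0,"tz": 0,"turn": 0},{"gripper": -1,"tx": 0,"ty": 0,"tz": 0,"turn": 0},{"gripper": -1,"tx": 0,"ty": 0,"tz": 0,"turn": 0},{"gripper": -1,"tx": 0,"ty": 0,"tz": 0,"turn": 0},{"gripper": -1,"tx": 0,"ty": 0,"tz": 0,"turn": 0}]'

```text
t: 20.2
position: [0.4474, -0.3132, 0.0744]
tcp_rot: [2.325, 2.112, 0.0]
contact_force: [-0.1, -0.1, 0.4]
finger_gap: 0.997
finger_force: 0.0
```

drive_tool --series '[{"gripper": -1,"tx": 0,"ty": 0,"tz": 0,"turn": 0},{"gripper": -1,"tx": 0,"ty": 0,"tz": 0,"turn": 0},{"gripper": -1,"tx": 0,"ty": 0,"tz": 0,"turn": 0},{"gripper": -0.5,"tx": 0,"ty": 0,"tz": 0,"turn": 0},{"gripper": -0.2,"tx": 0,"ty": 0,"tz": 0,"turn": 0},{"gripper": 0.2,"tx": 0,"ty": 0,"tz": 0,"turn": 0},{"gripper": 1,"tx": 0,"ty": 0,"tz": 0,"turn": 0},{"gripper": 1,"tx": 0,"ty": 0,"tz": 0,"turn": 0},{"gripper": 1,"tx": 0,"ty": 0,"tz": 0,"turn": 0},{"gripper": 1,"tx": 0,"ty": 0,"tz": 0,"turn": 0}]'

```text
t: 21.45
position: [0.4494, -0.3136, 0.0753]
tcp_rot: [2.323, 2.109, 0.004]
contact_force: [5.4, 1.4, 1.9]
finger_gap: 0.58
finger_force: 62.0
```

drive_tool --series '[{"gripper": 1,"tx": 1,"ty": 0,"tz": -8,"turn": 0},{"gripper": 1,"tx": 0,"ty": 0,"tz": -30,"turn": 0},{"gripper": 1,"tx": 0,"ty": 0,"tz": -65,"turn": 0},{"gripper": 1,"tx": 15,"ty": 0,"tz": -90,"turn": 0},{"gripper": 1,"tx": 50,"ty": -1,"tz": -90,"turn": 0.12},{"gripper": 1,"tx": 90,"ty": -2,"tz": -90,"turn": 0.26},{"gripper": 1,"tx": 130,"ty": -3,"tz": -90,"turn": 0.4},{"gripper": 1,"tx": 165,"ty": -4,"tz": -90,"turn": 0.53},{"gripper": 1,"tx": 188,"ty": -4.5,"tz": -90,"turn": 0.64},{"gripper": 1,"tx": 196,"ty": -4.5,"tz": -90,"turn": 0.64}]'

```text
t: 22.7
position: [0.4608, -0.1167, 0.1643]
tcp_rot: [-2.869, -1.278, 0.003]
contact_force: [0.2, 0.4, -2.4]
finger_gap: 0.579
finger_force: 62.6
```

```bash
python3 look.py
python3 - <<'E'
from h import *
np.set_printoptions(precision=4,suppress=True)
s=snapshot('wrist'); save(s,'wrist6'); q=state(); print(q['position'],q['tcp_rot'])
for l in('cradle','cradle_axis'):
    print(l,tip_of(l,s)[:2],tip_of(l,snapshot('side'))[:1])
E
```

```text
22.7 [ 0.4608 -0.1167  0.1643] [ 0.1923  0.422  -2.3806] 0.5793605147737494 62.63500883465895
[ 0.4616 -0.1183  0.1644] [ 2.8723  1.2725 -0.0002]
cradle [] [{'point': [290.1, 294.8], 'confidence': 0.86}]
cradle_axis [] [{'point': [287.7, 265.8], 'confidence': 0.63}]
```

View pics/wrist6.png

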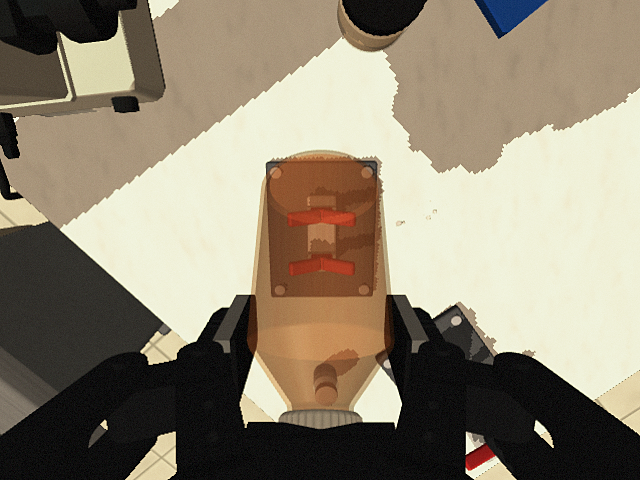

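Run:
```python
from h import *
np.set_printoptions(precision=4,suppress=True)
s=snapshot('wrist'); q=state(); R=cv2.Rodrigues(np.array(q['tcp_rot']))[0]
P=np.array([atz(s,p,.008) for p in [(267,161),(377,160),(372,297),(271,297)]]); V=np.array([atz(s,p,.0085) for p in [(276,173),(366,172),(364,290),(279,290)]])
for Q in(P,V):
    c=Q.mean(0); print('centre',c,'rel tool',(R.T@(c-q['position']))[:2]*1e3,'lens',[round(np.linalg.norm(Q[i]-Q[i-1])*1e3,1) for i in range(4)])
    for i,j in((3,0),(2,1)): d=Q[j]-Q[i]; print('yaw x',np.degrees(np.arctan2(d[1],d[0])))
    for i,j in((0,1),(3,2)): d=Q[j]-Q[i]; print('yaw y+90',np.degrees(np.arctan2(d[1],d[0]))+90)
print('tool x yaw',np.degrees(np.arctan2(R[1,0],R[0,0])))
# V vertices at z~.034 (saddle centres)
for p in((321,217),(321,265)): w=atz(s,p,.036); print('vertex rel tool',(R.T@(w-q['position']))*1e3)
# foot far edge (upper contour of bottle) for info
for p in((321,152),): print(p)
```

```text
centre [ 0.4582 -0.1231  0.008 ] rel tool [-6.3435  1.0557] lens [np.float64(109.6), np.float64(81.9), np.float64(110.3), np.float64(82.9)]
yaw x 47.47249126372451
yaw x 47.99872248035015
yaw y+90 48.39218295186231
yaw y+90 47.90267157116396
centre [ 0.4571 -0.1238  0.0085] rel tool [-7.5417  0.6862] lens [np.float64(94.4), np.float64(67.5), np.float64(95.1), np.float64(69.3)]
yaw x 47.5983894251246
yaw x 48.710697014768805
yaw y+90 48.51282826759455
yaw y+90 47.90147849955967
tool x yaw 47.829479569494296
vertex rel tool [ 11.6881   0.4519 128.4091]
vertex rel tool [-23.9077   0.4977 128.4085]
(321, 152)
```

drive_tool --series '[{"gripper": 1,"tx": 0,"ty": 0.7,"tz": 25,"turn": 0},{"gripper": 1,"tx": 0,"ty": 0.7,"tz": 50,"turn": 0},{"gripper": 1,"tx": -0.5,"ty": 0.7,"tz": 70,"turn": 0},{"gripper": 1,"tx": -0.5,"ty": 0.7,"tz": 78,"turn": 0},{"gripper": 1,"tx": -0.5,"ty": 0.7,"tz": 81,"turn": 0},{"gripper": 1,"tx": -0.5,"ty": 0.7,"tz": 83,"turn": 0},{"gripper": 1,"tx": -0.5,"ty": 0.7,"tz": 84.5,"turn": 0},{"gripper": 1,"tx": -0.5,"ty": 0.7,"tz": 86,"turn": 0},{"gripper": 1,"tx": -0.5,"ty": 0.7,"tz": 87,"turn": 0},{"gripper": 1,"tx": -0.5,"ty": 0.7,"tz": 87,"turn": 0}]'

```text
t: 24.75
position: [0.4619, -0.1185, 0.0774]
tcp_rot: [2.872, 1.274, 0.0]
contact_force: [-0.4, 0.4, -1.3]
finger_gap: 0.583
finger_force: 62.6
```

```bash
python3 look.py side7
```

```text
24.75 [ 0.4619 -0.1185  0.0774] [-0.3723  0.4325 -1.3038] 0.5831730115775743 62.62215591083077
```

View pics/side7.png

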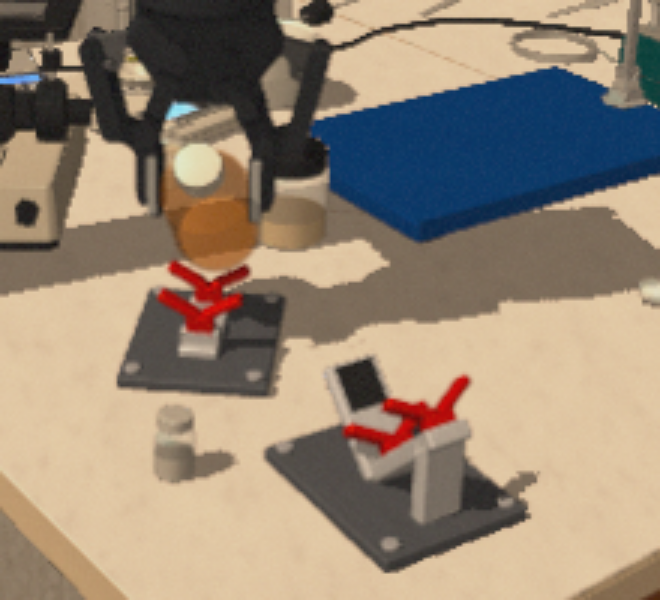

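drive_tool --series '[{"gripper": 1,"tx": -1,"ty": 0,"tz": 1.3,"turn": 0},{"gripper": 1,"tx": -3.5,"ty": 0,"tz": 2,"turn": 0},{"gripper": 1,"tx": -5.5,"ty": 0,"tz": 3,"turn": 0},{"gripper": 1,"tx": -8,"ty": 0,"tz": 4,"turn": 0},{"gripper": 1,"tx": -10,"ty": 0,"tz": 5,"turn": 0},{"gripper": 1,"tx": -12,"ty": 0,"tz": 6,"turn": 0},{"gripper": 1,"tx": -14,"ty": 0,"tz": 7,"turn": 0},{"gripper": 1,"tx": -16,"ty": 0,"tz": 8.5,"turn": 0},{"gripper": 1,"tx": -18,"ty": 0,"tz": 10,"turn": 0},{"gripper": 1,"tx": -18,"ty": 0,"tz": 10,"turn": 0}]'

```text
t: 26.4
position: [0.4508, -0.1315, 0.0685]
tcp_rot: [2.872, 1.272, 0.005]
contact_force: [-0.5, 5.0, 6.8]
finger_gap: 0.584
finger_force: 62.0
```

```bash
python3 look.py
python3 - <<'E'
from h import *
np.set_printoptions(precision=4,suppress=True)
S={n:snapshot(n) for n in('scene','side','wrist')}
for l in('bottle','bottle_mid','bottle_cap'):
  for n,s in S.items(): print(l,n,[(np.round(r['point'],1).tolist(),round(r['confidence'],2)) for r in tip_of(l,s)[:2]])
E
```

```text
26.4 [ 0.4508 -0.1315  0.0685] [-0.4554  4.963   6.7815] 0.5840313469089077 61.995836613932624
bottle_mid [ 0.3752 -0.1931  0.0753] 0.0586
bottle scene [([399.2, 265.6], 0.61)]
bottle side [([288.7, 259.0], 0.91)]
bottle wrist [([320.7, 163.9], 0.74), ([503.7, 463.2], 0.55)]
bottle_mid scene []
bottle_mid side [([290.3, 255.6], 0.75)]
bottle_mid wrist [([316.1, 249.6], 0.96)]
bottle_cap scene []
bottle_cap side [([285.1, 252.9], 0.86)]
bottle_cap wrist []
```

```bash
cat > fit.py <<'E'
from h import *
np.set_printoptions(precision=4,suppress=True)
q=state();R=cv2.Rodrigues(np.array(q['tcp_rot']))[0]; C=np.array([.4577,-.1234,0])
print(q['t'],'F',q['contact_force'],'TCP rel cradle u,v,z',np.r_[-(q['position']-C)@R[:,0],(q['position']-C)@R[:,1],q['position'][2]]*1e3)
S={n:snapshot(n) for n in('side','wrist')}; obs=[]
for l,d in(('bottle',0),('bottle_mid',.035),('bottle_cap',.109)):
    for n,s in S.items():
        r=tip_of(l,s)[:1]
        if r and r[0]['confidence']>.5: obs.append((l,n,d,s,np.array(r[0]['point'])))
up=np.array([0,0,1.]); cd=-R[:,0]; cd[2]=0; cd/=np.linalg.norm(cd)
def pos(x,d): # mid u, mid z, phi
    return q['position']*[1,1,0]+cd*x[0]+up*x[1]+(d-.035)*(cd*np.cos(x[2])+up*np.sin(x[2]))
f=lambda x:np.concatenate([proj(s,pos(x,d))-p for l,n,d,s,p in obs])
r=least_squares(f,[-.02,.08,.3],loss='soft_l1',f_scale=2)
m=pos(r.x,.035); print('phi',np.degrees(r.x[2]),'mid u vs cradle',(m-C)@cd*1e3,'z',m[2]*1e3,'mid-to-TCP',r.x[0]*1e3)
e=f(r.x).reshape(-1,2); print([(o[0],o[1],e[i].round(1).tolist()) for i,o in enumerate(obs)])
E
python3 fit.py
```

```text
27.4 F [0.692  4.5771 6.2162] TCP rel cradle u,v,z [10.3825  0.4777 68.5964]
phi 33.967749214531366 mid u vs cradle -16.359290072978038 z 68.84427077130009 mid-to-TCP -26.91578353046161
[('bottle', 'side', [3.3, 0.1]), ('bottle', 'wrist', [1.4, -0.1]), ('bottle_mid', 'side', [-0.9, 0.1]), ('bottle_mid', 'wrist', [1.6, 0.2]), ('bottle_cap', 'side', [1.4, -0.0])]
```

drive_tool --series '[{"gripper": 1,"tx": -2,"ty": 0,"tz": 1,"turn": 0},{"gripper": 1,"tx": -4,"ty": 0,"tz": 2.5,"turn": 0},{"gripper": 1,"tx": -6,"ty": 0,"tz": 4,"turn": 0},{"gripper": 1,"tx": -8,"ty": 0,"tz": 5.5,"turn": 0},{"gripper": 1,"tx": -10,"ty": 0,"tz": 7.2,"turn": 0},{"gripper": 1,"tx": -11.5,"ty": 0,"tz": 9,"turn": 0},{"gripper": 1,"tx": -13,"ty": 0,"tz": 11,"turn": 0},{"gripper": 1,"tx": -14,"ty": 0,"tz": 12.5,"turn": 0},{"gripper": 1,"tx": -15,"ty": 0,"tz": 14,"turn": 0},{"gripper": 1,"tx": -15,"ty": 0,"tz": 14,"turn": 0}]'

```text
t: 29.05
position: [0.4402, -0.1433, 0.054]
tcp_rot: [2.871, 1.273, 0.002]
contact_force: [-0.4, 3.1, 6.3]
finger_gap: 0.583
finger_force: 61.0
```

```bash
python3 fit.py
```

```text
29.05 F [-0.3735  3.0729  6.3157] TCP rel cradle u,v,z [26.4419  0.4918 54.0487]
phi 9.975474878186642 mid u vs cradle -6.184459305730142 z 63.57932892817096 mid-to-TCP -32.662839353339606
[('bottle', 'side', [3.1, -0.6]), ('bottle', 'wrist', [2.3, 0.1]), ('bottle_mid', 'side', [-0.4, 0.9]), ('bottle_mid', 'wrist', [-1.2, 0.2]), ('bottle_cap', 'side', [-4.7, -1.4]), ('bottle_cap', 'wrist', [-1.7, -0.3])]
```

drive_tool --series '[{"gripper": 1,"tx": -1,"ty": 0,"tz": 1,"turn": 0},{"gripper": 1,"tx": -2,"ty": 0,"tz": 2,"turn": 0},{"gripper": 1,"tx": -2.5,"ty": 0,"tz": 2.5,"turn": 0},{"gripper": 1,"tx": -3,"ty": 0,"tz": 3,"turn": 0},{"gripper": 1,"tx": -3.5,"ty": 0,"tz": 3.5,"turn": 0},{"gripper": 1,"tx": -4,"ty": 0,"tz": 4,"turn": 0},{"gripper": 1,"tx": -4.3,"ty": 0,"tz": 4.5,"turn": 0},{"gripper": 1,"tx": -4.6,"ty": 0,"tz": 5,"turn": 0},{"gripper": 1,"tx": -5,"ty": 0,"tz": 5.5,"turn": 0},{"gripper": 1,"tx": -5,"ty": 0,"tz": 5.5,"turn": 0}]'

```text
t: 30.7
position: [0.4366, -0.1468, 0.048]
tcp_rot: [2.872, 1.273, 0.001]
contact_force: [3.5, 2.6, 5.3]
finger_gap: 0.577
finger_force: 61.3
```

```bash
python3 fit.py
```

```text
30.7 F [3.4959 2.6214 5.2625] TCP rel cradle u,v,z [31.5146  0.1309 47.9991]
phi 5.963495082644736 mid u vs cradle -1.3216241904729416 z 56.83045448577255 mid-to-TCP -32.84907927815859
[('bottle', 'side', [9.8, -24.1]), ('bottle', 'wrist', [-0.3, 0.9]), ('bottle_mid', 'side', [-1.3, 3.6]), ('bottle_mid', 'wrist', [1.3, -0.7]), ('bottle_cap', 'side', [-1.1, -1.4]), ('bottle_cap', 'wrist', [-0.7, -0.2])]
```

drive_tool --series '[{"gripper": 1,"tx": 0,"ty": 0,"tz": 0.3,"turn": 0},{"gripper": 1,"tx": 0,"ty": 0,"tz": 0.6,"turn": 0},{"gripper": 1,"tx": 0,"ty": 0,"tz": 0.9,"turn": 0},{"gripper": 1,"tx": 0,"ty": 0,"tz": 1.2,"turn": 0},{"gripper": 1,"tx": 0,"ty": 0,"tz": 1.5,"turn": 0},{"gripper": 1,"tx": 0,"ty": 0,"tz": 1.5,"turn": 0},{"gripper": 1,"tx": 0,"ty": 0,"tz": 1.5,"turn": 0},{"gripper": 1,"tx": 0,"ty": 0,"tz": 1.5,"turn": 0},{"gripper": 1,"tx": 0,"ty": 0,"tz": 1.5,"turn": 0},{"gripper": 1,"tx": 0,"ty": 0,"tz": 1.5,"turn": 0}]'

```text
t: 32.35
position: [0.4361, -0.1472, 0.0468]
tcp_rot: [2.871, 1.274, -0.001]
contact_force: [2.1, -0.5, 8.1]
finger_gap: 0.584
finger_force: 61.6
```

```bash
python3 fit.py
```

```text
32.35 F [ 2.1202 -0.5065  8.1226] TCP rel cradle u,v,z [32.1829 -0.0123 46.7567]
phi 0.7467586943183928 mid u vs cradle -1.001631664023316 z 60.64991898008507 mid-to-TCP -33.14358155616733
[('bottle', 'side', [0.7, -0.6]), ('bottle', 'wrist', [0.1, 0.3]), ('bottle_mid', 'side', [-0.2, 0.1]), ('bottle_mid', 'wrist', [-1.3, -0.6]), ('bottle_cap', 'side', [-0.1, 0.6]), ('bottle_cap', 'wrist', [-1.4, 0.3])]
```

drive_tool --series '[{"gripper": -0.2,"tx": 0,"ty": 0,"tz": 0,"turn": 0},{"gripper": -0.25,"tx": 0,"ty": 0,"tz": 0,"turn": 0},{"gripper": -0.35,"tx": 0,"ty": 0,"tz": 0,"turn": 0},{"gripper": -0.5,"tx": 0,"ty": 0,"tz": 0,"turn": 0},{"gripper": -0.7,"tx": 0,"ty": 0,"tz": 0,"turn": 0},{"gripper": -1,"tx": 0,"ty": 0,"tz": 0,"turn": 0},{"gripper": -1,"tx": 0,"ty": 0,"tz": 0,"turn": 0},{"gripper": -1,"tx": 0,"ty": 0,"tz": 0,"turn": 0},{"gripper": -1,"tx": 0,"ty": 0,"tz": 0,"turn": 0},{"gripper": -1,"tx": 0,"ty": 0,"tz": 0,"turn": 0}]'

```text
t: 34.0
position: [0.4364, -0.1467, 0.0464]
tcp_rot: [2.872, 1.274, 0.0]
contact_force: [-1.4, 0.8, -0.7]
finger_gap: 0.997
finger_force: 0.0
```

```bash
python3 fit.py
```

```text
34.0 F [-1.4206  0.8315 -0.6866] TCP rel cradle u,v,z [31.5616 -0.1896 46.4347]
phi 1.8028535482703174 mid u vs cradle -0.7552218193390434 z 60.210773328671316 mid-to-TCP -32.31963707195253
[('bottle', 'side', [-0.2, -1.1]), ('bottle', 'wrist', [-1.6, 0.2]), ('bottle_mid', 'side', [-0.8, 2.5]), ('bottle_mid', 'wrist', [1.1, 0.1]), ('bottle_cap', 'side', [-0.8, -2.7]), ('bottle_cap', 'wrist', [2.5, -0.4])]
```

Retreat straight up, then check from the wrist camera once more.

drive_tool --series '[{"gripper": -1,"tx": 0,"ty": 0,"tz": -8,"turn": 0},{"gripper": -1,"tx": 0,"ty": 0,"tz": -20,"turn": 0},{"gripper": -1,"tx": 0,"ty": 0,"tz": -45,"turn": 0},{"gripper": -1,"tx": 0,"ty": 0,"tz": -80,"turn": 0},{"gripper": -1,"tx": 0,"ty": 0,"tz": -115,"turn": 0},{"gripper": -1,"tx": 0,"ty": 0,"tz": -140,"turn": 0},{"gripper": -1,"tx": -20,"ty": 0,"tz": -150,"turn": 0},{"gripper": -1,"tx": -30,"ty": 0,"tz": -150,"turn": 0},{"gripper": -1,"tx": -30,"ty": 0,"tz": -150,"turn": 0},{"gripper": -1,"tx": -30,"ty": 0,"tz": -150,"turn": 0}]'

```text
t: 35.65
position: [0.4161, -0.1687, 0.1959]
tcp_rot: [-2.871, -1.273, 0.001]
contact_force: [-0.7, 0.2, 0.4]
finger_gap: 0.997
finger_force: 0.0
```

Run:
```python
from h import *
np.set_printoptions(precision=4,suppress=True)
q=state();R=cv2.Rodrigues(np.array(q['tcp_rot']))[0];C=np.array([.4577,-.1234,0]);print(q['t'],q['contact_force'],q['finger_force'])
S={n:snapshot(n) for n in('scene','side','wrist')};G={}
for l in('bottle','bottle_mid','bottle_cap','cradle_axis','jar','vial','dropper_bottle'):
    o=[(s,r[0]['point']) for n,s in S.items() for r in [tip_of(l,s)[:1]] if r and r[0]['confidence']>.5]
    if len(o)>1: X,e=tri(o); G[l]=X; print(l,X,'u,v',np.array([-(X-C)@R[:,0],(X-C)@R[:,1]])*1e3,round(e,4),len(o))
```

```text
35.65 [-0.6849  0.1655  0.3841] 0.0
bottle_mid [ 0.4579 -0.1212  0.0667] u,v [-1.8256 -1.3899] 0.0009 2
jar [ 0.5905 -0.0267 -0.0041] u,v [-160.8457   33.446 ] 0.006 2
vial [ 0.37   -0.2225  0.0021] u,v [132.3489   1.5542] 0.0022 3
```

```bash
python3 fit.py; python3 fit.py; python3 -c "
from workcell import *
print(job_done())"
```

```text
36.85 F [ 0.1351  0.3917 -0.2376] TCP rel cradle u,v,z [ 61.5746  -0.1548 196.4347]
phi 5.004081445478924 mid u vs cradle -0.8992516146189173 z 63.360876285070226 mid-to-TCP -62.48893091247107
[('bottle', 'side', [2.1, -0.4]), ('bottle', 'wrist', [-0.5, -0.6]), ('bottle_mid', 'side', [-2.3, 1.3]), ('bottle_mid', 'wrist', [-0.0, -0.1]), ('bottle_cap', 'wrist', [1.1, 0.7])]
37.25 F [-0.0373 -0.8884  0.0478] TCP rel cradle u,v,z [ 61.5741  -0.185  196.4142]
phi 1.638210126337344 mid u vs cradle -1.8543720694388255 z 61.729711933838814 mid-to-TCP -63.440241387808804
[('bottle', 'side', [0.2, -1.1]), ('bottle', 'wrist', [-2.6, -0.5]), ('bottle_mid', 'side', [-0.4, 3.2]), ('bottle_cap', 'side', [0.7, -0.2]), ('bottle_cap', 'wrist', [3.3, 0.6])]
the job is handed in; nothing more can be done
None
```

The bottle leaned released in the 45-degree rest for over two seconds and now lies released in the cradle, body centre about 2 mm off and level to within camera noise (last two fits 5° and 1.6°, limit 4°); the jar and vial measured unmoved, the dropper bottle wasn't rechecked, and the job was handed in at about 37 s with no verdict returned.

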